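# Draw the light wand out of the pen pot and plug it into its lamp base

## Task

Draw the white light wand out of the blue pen pot and plug it upright into the socket of the grey lamp base, turned to match the slot. The socket is stiff near the bottom: press the wand fully home, until its shoulder sits flush on the base, and let go. Leave the pot standing where it is with the paint brush in it, and do not push the bowl or the mouse about.

Things in the scene. Friction and masses are not known exactly. Their poses are not given: they have to be found in the camera images.
- wand: White light wand with orange bands, 175 mm, about 0.18 kg. Origin: centre of the plug's end; z towards the top. z 0 to 34 mm: dark plug, 20 (x) by 12 (y) mm; z 34 (shoulder) to 175 mm: white body, 26 (x) by 18 (y) mm. Half a turn about z makes no difference. It starts plug down in the pot, leaning 24 degrees over the pot's -x rim (towards the robot), its upper 80 mm clear of the pot.
- wand_top (a point): Centre of the wand's top face, 175 mm from its origin; axes as the wand's.
- pot: Blue rectangular pen pot, loose, 0.7 kg, 68 mm (x) by 70 mm (y) by 90 mm high, walls 4 mm, floor 5 mm; origin at the centre of its underside, z up. A divider leaves a cell 40 mm wide at y = -31 to 9 mm for the wand, and one 18 mm wide at y = 13 to 31 mm for the brush.
- brush: Bystander: round wooden paint brush, 165 mm long, 10 mm thick, in the pot's narrow cell bristles up, leaning over the +x rim. Origin at the lower end, z along the brush.
- base: Grey lamp base, fixed, 110 (x) by 90 (y) by 50 mm high; origin: centre of its underside, z up. The wand goes into the slot in its top with wand x along base x, either way round. The plug enters freely for 26 to 29 mm, then a stiff contact block takes about 15 N to push on to 34 mm and stays where it is pushed; then the wand's shoulder meets the base's top.
- socket (a point): Centre of the slot's mouth, in the middle of the base's top face, 50 mm above the desk; axes as the base's. The slot is 22 (x) by 14 (y) mm, with a 1.5 mm chamfer, marked by an orange frame.
- bowl: Bystander: white bowl, 110 mm across, 55 mm high; origin at the centre of its underside.
- mouse: Bystander: grey computer mouse, 100 by 58 by 37 mm; origin at the centre of its underside.
Things that resemble listed ones, but are neither listed nor needed, are in the scene too. What is meant by the wand is not green or pink, and is the smaller of those in its own colour.

How it is judged:
By the outcome, as a careful person would: the job done as asked, in the order asked, and still so for the second after the job is handed in, with the robot touching nothing.
It also fails if it takes over 58 s, if anything falls off the work surface, if the arm or the gripper's body presses on something with over 40 N, if the wrist force passes 120 N, or if a joint passes its speed limit or range.

## Robot

A 6-joint arm with a two-finger parallel gripper is mounted at the origin on the work surface. World frame = base frame: x ahead of the robot, y to its left, z up, the work surface at z = 0. Lengths are in m, angles in degrees, forces in N, time in s.
With the tool pointing down it reaches from about 0.4 to 0.825 m from the base axis. Payload 7 kg.
Tool frame: the origin (TCP) lies midway between the tips of the shut fingers; the grasp point (between the pads) lies ctrl.grasp_offset behind it (ctrl.grasp_offset is the distance from the TCP to the grasp point, in m); z points along the fingers, y is the line along which they close (so a half turn about z gives the same grasp; the last joint's range is limited). The gripper opens to 88 mm and grips with 3 to 60 N. Pads are 19 mm wide; open, the fingers measure 130 mm over their backs; the gripper's body (78 mm by 193 mm) begins 47 mm behind the grasp point.
Start: joints at [-50.644, 20.546, 0.682, 0, -70.136, -16.507], TCP at [0.262, -0.622, 0.227] pointing down, gripper open.
Joint ranges: [-176.03, 176.03], [-82.01, 121.73], [-58.28, 71.71], [-173.87, 95.51], [-174.79, -0.11], [-173.66, 173.66]. Speed limits (degrees/s): [136.94, 136.94, 172.46, 180, 180, 180].

## Interface

Orientations are given as [roll, pitch, yaw] about the fixed x, y, z axes, in that order (R = Rz(yaw) Ry(pitch) Rx(roll)).
In Python, from plant import ctrl gives the robot as it stands. The module is installed in compiled form; this text tells all that it offers.
- The arm moves only by the tool send_rows, never from a script. Its argument "increments" is a list that holds one entry, the list of rows, each a list of 4 numbers: the shift along the world's x, y, z normalised to -1 to 1, where 1 is 0.2 m, then the turn about the world's z normalised to -1 to 1, where 1 is 1.5 rad. In form: [[[x, y, z, roll], ...]]. A call has 1 to 12 rows; each row is the pose to reach, as a shift and turn from the pose commanded when the call began; what a row does not reach only later rows make up. A row lasts 1/8 s, in which the tool goes at most 62.5 mm and 10.7 degrees, less where a joint would pass 70% of its speed; a pose out of reach is approached as far as the arm can. A call with a number of a shift or a turn outside -1 to 1 is refused whole. A call with a gripper value outside its range is refused whole. "jaw" is the opening, from 0 (shut) to 1 (fully open), set as the call begins (left out, the last holds). The fingers move at their own pace and stop on an object; the grip force is fixed at half the most. Time passes only in rows, so rows that repeat a pose let the fingers close. It gives the time, the measured TCP pose, the force, the opening and the grip force at its end, in the units of the state.
- ctrl.get_obs(): the state, without advancing time (a new reading comes with each control period).
- ctrl.snapshot(name): name is "scene" or "top"; returns the picture (480x640x3 uint8, red, green, blue); there is no depth.
- ctrl.calibration(name): a dict with "mtx" (3x3 intrinsics, pixels), "eye" and "attitude" of the camera in the world. Camera axes: x right, y up, looking along -z (the intrinsics and any distortion apply to the point x, -y, -z); pixel columns grow to the right and rows downward; lengths in m; the calibration is good to about 2 mm. A picture is of the moment at which its call begins. calibration takes no time and is no camera call.
- ctrl.close_job(): hands the job in; it is judged then, once.
Trained networks look in the newest picture that a camera, given by its name, has taken for a name from the list of things; names that differ only in an ending like _2 or _b are one class to them, and where a whole thing is asked for, a point or a joint stands for the part that bears it (a point fixed in the world has none). Each returns a list of dicts, best first, with "conf" (0 to 1); they miss things now and then, are a little off and sometimes report something else, mostly with a low value. They report only what shows in the picture. A call takes as long as a camera call. They do not tell look-alikes from the thing itself.
- ctrl.trace(thing, camera): "mask" (480x640 bool, what is visible of it) and "bbox" ([left, top, right, bottom] in pixels, round what is visible of it).
- ctrl.spot_point(thing, camera): "pixel" ([row, column] in pixels: a listed point, or the origin of a listed thing).
The state is a dict: "clock": time; "joint_pos": joint angles; "qvel": joint speeds; "tau": joint torques, N m; "tool_pos": TCP position; "orientation": TCP orientation; "force": force on the tool from outside, world axes, zero at the start; "moment": the same for the moment, N m; "opening": finger opening in m; "gripper_force": force on a finger pad.
Only numpy, scipy, OpenCV 4.12 (cv2) and the standard library are available. Lean on these libraries where they do the work, as an engineer would, in place of code of your own. Each camera call takes 0.05 s, during which the arm holds its last target. There are 200 camera calls.

## Working session

There is one attempt and no reset: what is moved stays moved. The work goes in short steps, Python scripts to look and compute and a tool call to move; the robot and the scene stay as the last step left them, time stands still between calls to the robot, and variables do not carry over. Pictures are saved under pics/ and viewed, at most 10 in all, crops included, and the job is handed in when it is done.

Besides the shell and the picture viewer there is one more tool, called after "Call:" by a JSON object that holds its "name" and its "arguments", one argument or row to a line. send_rows: Moves the arm, as the interface text tells. Its arguments: {"type":"object","properties":{"increments":{"type":"array"},"jaw":{"type":"number"}},"required":["increments"]}

```bash
mkdir -p pics
cat > h.py <<'E'
import numpy as np, cv2
from plant import ctrl
def cam(n):
    c=ctrl.calibration(n); return c
if __name__=="__main__":
    print(ctrl.grasp_offset, ctrl.get_obs())
    for n in ("scene","top"):
        print(n, ctrl.calibration(n))
        im=ctrl.snapshot(n); cv2.imwrite(f"pics/{n}0.png",im[:,:,::-1])
        for t in ("wand","pot","brush","base","bowl","mouse"):
            for d in ctrl.trace(t,n): print(n,t,round(d["conf"],2),d["bbox"])
        for t in ("wand","wand_top","pot","base","socket","brush"):
            for d in ctrl.spot_point(t,n): print(n,"pt",t,round(d["conf"],2),d["pixel"])
E
python3 h.py
```

```text
0.0188 {'clock': 0.0, 'joint_pos': array([-5.06450220e+01,  2.05913987e+01,  6.34838678e-01, -1.98726297e-02,
       -7.01357152e+01, -1.65057824e+01]), 'qvel': array([-0.05887949, -0.02564984, -0.00114847,  0.05967027,  0.02229425,
       -0.11280713]), 'tau': array([ 7.97143207e-05, -5.82714200e+01,  2.93051541e+01,  6.99694142e+00,
        6.72103168e-03, -1.69092427e-04]), 'tool_pos': array([ 0.2618854 , -0.6216062 ,  0.22563196]), 'orientation': array([ 1.79906219e+02, -8.30727097e-03, -1.57157565e+02]), 'force': array([-0.94561773, -0.28963313,  0.74374872]), 'moment': array([-0.0098751 ,  0.02674809, -0.04411117]), 'gripper_force': 0.0, 'opening': 0.0875431799003162}
scene {'mtx': array([[601.57543981,   0.        , 311.21538419],
       [  0.        , 601.57543981, 243.0328974 ],
       [  0.        ,   0.        ,   1.        ]]), 'eye': array([ 1.09215085, -0.40965617,  1.08537938]), 'attitude': array([34.55253968,  0.79318513, 52.87942978])}
scene wand 0.95 [388.6, 177.9, 425.5, 222.3]
scene wand 0.72 [290.2, 152.0, 382.5, 169.4]
scene wand 0.7 [297.1, 372.9, 358.4, 465.8]
[... 1135 characters left out ...]
, 324.7, 222.4, 411.8]
top wand 0.63 [334.7, 328.8, 393.3, 408.3]
top wand 0.45 [134.9, 203.3, 166.1, 241.7]
top pot 0.7 [138.6, 205.7, 196.7, 254.9]
top brush 0.6 [132.6, 200.4, 167.8, 246.8]
top base 0.68 [349.3, 221.6, 420.0, 294.2]
top base 0.68 [131.9, 202.8, 166.9, 243.4]
top bowl 0.97 [251.2, 118.8, 305.5, 175.2]
top mouse 0.62 [272.9, 272.2, 303.1, 326.0]
top pt wand 0.96 [409.4, 218.4]
top pt wand 0.61 [87.9, 387.5]
top pt wand 0.59 [220.4, 172.7]
top pt wand_top 0.94 [332.4, 128.8]
top pt wand_top 0.87 [169.0, 371.4]
top pt wand_top 0.66 [244.8, 172.0]
top pt wand_top 0.62 [404.8, 390.7]
top pt pot 0.64 [233.6, 174.1]
top pt base 0.8 [253.6, 385.5]
top pt socket 0.61 [249.2, 391.6]
```

View pics/scene0.png

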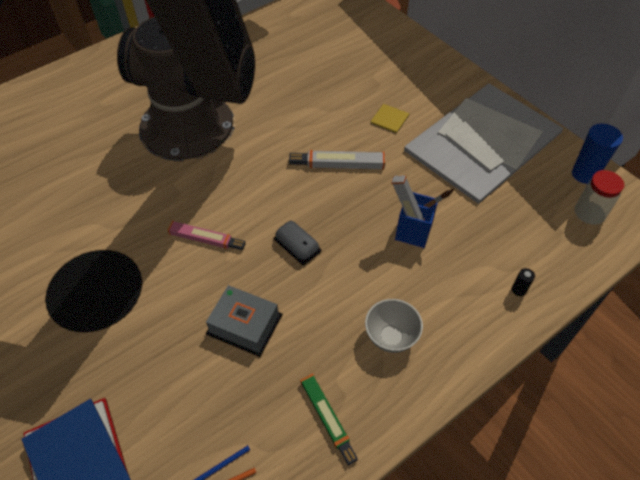

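View pics/top0.png

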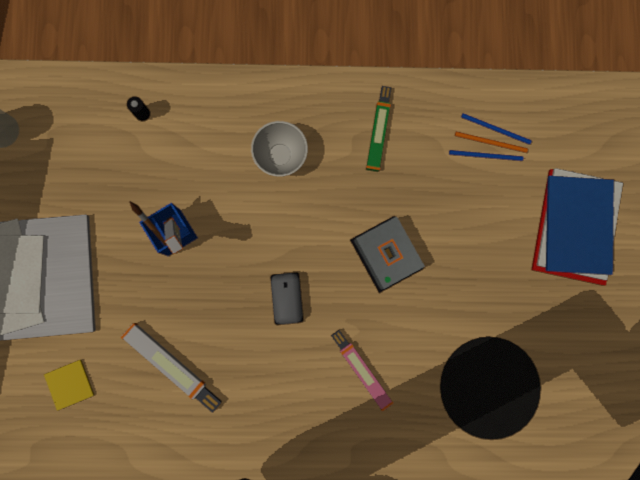

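Candidates for the wand:
- **White stick in the blue pot:** scene [389-425, 178-222], top [165-186, 218-254].
- **Long white one lying on the desk:** top [124-222, 325-412].
- **Green one:** top [365-388, 85-170].
- **Pink one:** top [335-393, 329-408].

The one in the pot fits: it is white, the smaller of the two white ones, and stands in the pot. I'll confirm it in an enlarged crop.

Run:
```python
import cv2,numpy as np
t=cv2.imread("pics/top0.png");s=cv2.imread("pics/scene0.png")
def c(im,x,y,w,h,k=4): return cv2.convertScaleAbs(cv2.resize(im[y:y+h,x:x+w],None,fx=k,fy=k,interpolation=cv2.INTER_CUBIC),alpha=1.5)
a=np.hstack([c(t,120,190,100,75),c(s,375,165,100,75)])
b=np.hstack([c(t,340,215,100,75),c(s,195,285,100,75)])
cv2.imwrite("pics/crop1.png",np.vstack([a,b]))
```

```text
(no output)
```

View pics/crop1.png

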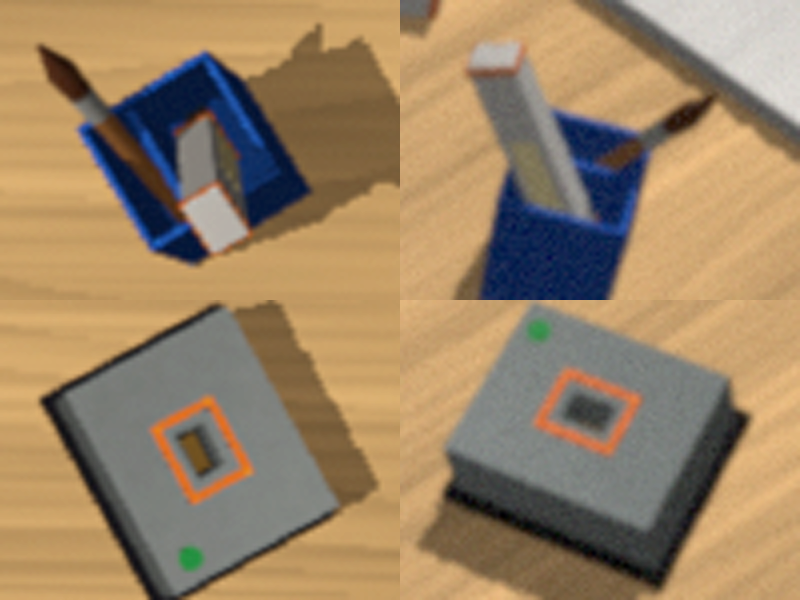

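The crop confirms it: the white stick with orange bands in the pot, top face at top view about (174, 245), 26 mm side lying along the lean. In the top view the pot's rim corners are at about (172, 203), (140, 222) and (159, 252), and the base's orange frame is centred near (390, 252). Now I'll fit the poses.

```bash
cat > h.py <<'E'
import numpy as np, cv2
from plant import ctrl
from scipy.optimize import least_squares
from scipy.spatial.transform import Rotation as Ro
C={n:ctrl.calibration(n) for n in("scene","top")}
def proj(n,P):
    c=C[n];R=Ro.from_euler("xyz",c["attitude"],degrees=True).as_matrix()
    q=(np.atleast_2d(P)-c["eye"])@R; q=q*[1,-1,-1]; q=q@c["mtx"].T
    return q[:,:2]/q[:,2:]
def onz(n,px,z):
    c=C[n];R=Ro.from_euler("xyz",c["attitude"],degrees=True).as_matrix()
    d=np.linalg.inv(c["mtx"])@[px[0],px[1],1]; d=R@(d*[1,-1,-1])
    return c["eye"]+d*(z-c["eye"][2])/d[2]
def T(x,y,yaw,P): 
    return np.asarray(P)@Ro.from_euler("z",yaw,degrees=True).as_matrix().T+[x,y,0]
E
python3 - <<'E'
from h import *
def px(n,l,k=4):
    o={"pt":(120,190),"ps":(375-100,165),"bt":(340,215-75),"bs":(195-100,285-75)}[n]
    return np.array([(o[0]+x/k-.4,o[1]+y/k-.4) for x,y in l])
P={}
hx,hy,z=.055,.045,.05
q=lambda hx,hy,z:np.array([[hx,hy,z],[hx,-hy,z],[-hx,-hy,z],[-hx,hy,z]])
def fit(obs,x0):
    f=lambda p:np.concatenate([(proj(n,T(*p[:2],p[2],X))-u).ravel() for n,X,u in obs])
    r=least_squares(f,x0); print(r.x.round(4), "res",r.fun.reshape(-1,2).round(1).tolist()); return r.x
bt=px("bt",[(222,305),(338,510),(172,598),(65,395)])
bs=px("bs",[(530,303),(730,378),(655,530),(447,455)])
for n,b in(("top",bt),("scene",bs)):
    print(n,[onz(n,u,.05)[:2].round(3).tolist() for u in b])
print("frame", onz("top",px("bt",[(202,450)])[0],.05),onz("scene",px("bs",[(588,411)])[0],.05))
pt=px("pt",[(207,52),(80,128),(155,250)]); ps=px("ps",[(650,150),(627,237),(550,110)])
print("pot",[onz("top",u,.09)[:2].round(3).tolist() for u in pt],[onz("scene",u,.09)[:2].round(3).tolist() for u in ps])
wt=px("pt",[(180,205),(213,183),(250,232),(217,258)]); ws=px("ps",[(465,67),(480,45),(527,43),(522,73)])
print("wand",[onz("top",u,.168)[:2].round(3).tolist() for u in wt],[onz("scene",u,.168)[:2].round(3).tolist() for u in ws])
# orange frame segmentation
for n,f in(("top",(340,215,440,290)),("scene",(195,285,295,360))):
    im=cv2.imread(f"pics/{n}0.png"); h=cv2.cvtColor(im,cv2.COLOR_BGR2HSV)
    m=cv2.inRange(h,(3,130,120),(20,255,255)); k=np.zeros_like(m); k[f[1]+22:f[3]-22,f[0]+25:f[2]-25]=1; m*=k
    p=cv2.findNonZero(m); r=cv2.minAreaRect(p); print(n,len(p),r); 
    W=np.array([onz(n,u[0],.05)[:2] for u in p.astype(float)]); 
    rr=cv2.minAreaRect((W*1000).astype(np.float32)); print("world",rr, W.mean(0))
E
```

```text
top [[0.629, -0.205], [0.53, -0.26], [0.487, -0.18], [0.584, -0.129]]
scene [[0.494, -0.186], [0.59, -0.131], [0.634, -0.206], [0.541, -0.263]]
frame [ 0.55836091 -0.19488802  0.05      ] [ 0.56257339 -0.19619003  0.05      ]
pot [[0.642, 0.217], [0.606, 0.274], [0.55, 0.238]] [[0.616, 0.265], [0.65, 0.217], [0.563, 0.242]]
wand [[0.564, 0.21], [0.573, 0.197], [0.553, 0.18], [0.541, 0.194]] [[0.559, 0.177], [0.553, 0.192], [0.566, 0.212], [0.579, 0.196]]
top 153 ((389.9840087890625, 252.0541229248047), (21.947391510009766, 17.637720108032227), 61.38954162597656)
world ((558.5274658203125, -194.71888732910156), (41.99079513549805, 34.24378967285156), 29.004497528076172) [ 0.55831719 -0.19474683]
scene 100 ((241.3520965576172, 312.35504150390625), (21.53846549987793, 16.230770111083984), 22.619861602783203)
world ((562.5230102539062, -197.0894317626953), (41.7639045715332, 33.302303314208984), 31.514963150024414) [ 0.56724529 -0.1987796 ]
```

Call:
{"name": "send_rows", "arguments": {
  "increments": [
    [[0.25,0.5,0.12,0.13],[0.5,1,0.12,0.26],[0.5,1,0.12,0.39],[0.5,1,0.12,0.39]]
  ]
}}

```text
clock: 1.8
tool_pos: [0.363, -0.4199, 0.2513]
orientation: [-179.9, 0.0, -123.4]
force: [1.1, -0.2, 0.1]
opening: 0.0875
gripper_force: 0.0
```

Call:
{"name": "send_rows", "arguments": {
  "increments": [
    [[0.25,0.5,0,0.13],[0.5,1,0,0.26],[0.5,1,0,0.39],[0.5,1,0,0.39]]
  ]
}}

```text
clock: 2.3
tool_pos: [0.4631, -0.2196, 0.251]
orientation: [-179.9, -0.0, -89.8]
force: [0.3, -0.7, -0.1]
opening: 0.0875
gripper_force: 0.0
```

Call:
{"name": "send_rows", "arguments": {
  "increments": [
    [[0.25,0.5,0,0.13],[0.5,1,0,0.26],[0.5,1,0,0.39],[0.5,1,0,0.39]]
  ]
}}

```text
clock: 2.8
tool_pos: [0.5631, -0.0194, 0.2507]
orientation: [-180.0, -0.0, -56.3]
force: [-0.4, -1.3, -0.2]
opening: 0.0877
gripper_force: 0.0
```

Call:
{"name": "send_rows", "arguments": {
  "increments": [
    [[0.03,0.4,0,0],[0.06,0.8,0,0],[0.07,1,0,0],[0.07,1,0,0],[0.07,1,0,0]]
  ]
}}

```text
clock: 3.42
tool_pos: [0.5759, 0.1789, 0.2502]
orientation: [180.0, -0.0, -56.5]
force: [0.7, -0.5, 0.2]
opening: 0.0878
gripper_force: 0.0
```

Call:
{"name": "send_rows", "arguments": {
  "increments": [
    [[0,0.13,0,0],[0,0.13,0,0],[0,0.13,0,0]]
  ]
}}

```text
clock: 3.8
tool_pos: [0.5761, 0.2035, 0.2506]
orientation: [180.0, -0.0, -56.6]
force: [0.1, 0.0, 0.4]
opening: 0.0875
gripper_force: 0.0
```

Run:
```python
from h import *
o=ctrl.get_obs(); p=o["tool_pos"]; a=np.radians(o["orientation"][2]+90); u=np.array([np.cos(a),np.sin(a),0])
out=[]
for n in("top","scene"):
    im=ctrl.snapshot(n)[:,:,::-1].copy(); cv2.imwrite(f"pics/{n}1.png",im)
    pts=proj(n,[p,p+u*.044,p-u*.044,p+u*.065,p-u*.065]); print(n,pts.round(1).tolist())
    c=pts[0]; x0,y0=int(c[0])-50,int(c[1])-55
    cr=cv2.resize(im[y0:y0+110,x0:x0+100],None,fx=4,fy=4,interpolation=cv2.INTER_CUBIC); cr=cv2.convertScaleAbs(cr,alpha=1.6)
    for q in pts: cv2.drawMarker(cr,tuple(((q-[x0,y0]+.5)*4).astype(int).tolist()),(0,255,0),0,12,1)
    out.append(cr); print(x0,y0)
cv2.imwrite("pics/crop2.png",np.hstack(out))
```

```text
top [[157.9, 228.1], [143.3, 204.7], [172.7, 251.6], [136.3, 193.6], [179.8, 262.8]]
107 173
scene [[411.9, 151.5], [435.0, 157.1], [389.2, 146.0], [446.2, 159.9], [378.5, 143.4]]
361 96
```

View pics/crop2.png

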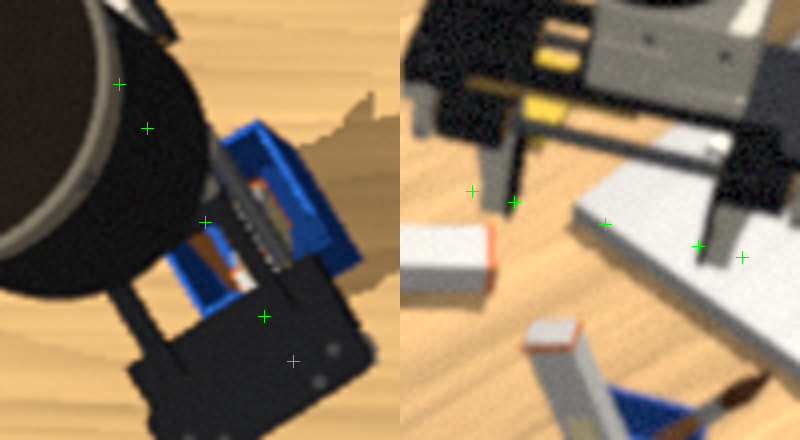

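The scene view shows both fingertips within about 2 px of prediction, straddling the wand top at crop (555, 330), so the position is good to a few mm. Next: descend, push the wand toward upright, close.

Call:
{"name": "send_rows", "arguments": {
  "increments": [
    [[0,0,-0.25,0],[0,0,-0.5,0],[0,0,-0.61,0],[0,0,-0.61,0],[0,0,-0.61,0]]
  ]
}}

```text
clock: 4.53
tool_pos: [0.5769, 0.2041, 0.1299]
orientation: [-179.9, -0.0, -56.6]
force: [0.5, -0.1, 0.3]
opening: 0.0876
gripper_force: 0.0
```

Call:
{"name": "send_rows", "arguments": {
  "increments": [
    [[0.02,0.013,0,0],[0.04,0.026,0,0],[0.06,0.039,0,0],[0.08,0.052,0,0],[0.08,0.052,0,0]]
  ]
}}

```text
clock: 5.15
tool_pos: [0.5923, 0.2146, 0.1283]
orientation: [180.0, -0.0, -56.6]
force: [0.2, 0.1, 0.7]
opening: 0.0877
gripper_force: 0.1
```

Run:
```python
from h import *
im=ctrl.snapshot("scene")[:,:,::-1]
cv2.imwrite("pics/crop3.png",cv2.convertScaleAbs(cv2.resize(im[140:260,340:500],None,fx=4,fy=4,interpolation=cv2.INTER_CUBIC),alpha=1.6))
```

```text
(no output)
```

View pics/crop3.png

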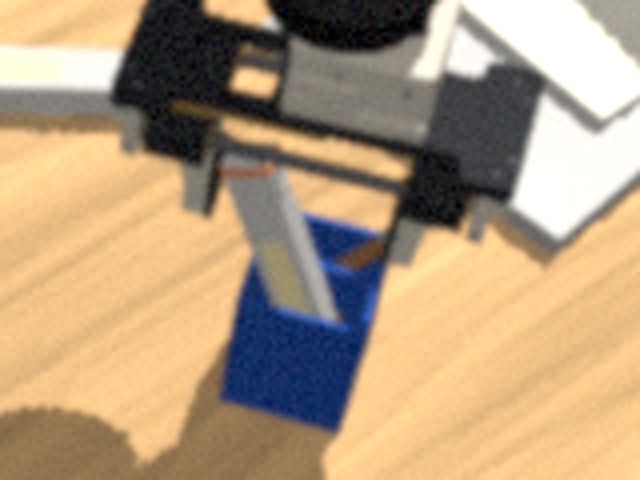

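The wand stands between the fingers with the left finger just touching it near crop (215, 180). The pot has not moved and the brush is clear. Closing in stages.

Call:
{"name": "send_rows", "arguments": {
  "increments": [
    [[0.01,0.006,0,0],[0.01,0.006,0,0],[0.01,0.006,0,0],[0.01,0.006,0,0]]
  ],
  "jaw": 0.5
}}

```text
clock: 5.7
tool_pos: [0.5941, 0.2156, 0.1286]
orientation: [-180.0, 0.0, -56.6]
force: [-0.9, -0.3, -0.1]
opening: 0.0532
gripper_force: 0.2
```

Call:
{"name": "send_rows", "arguments": {
  "increments": [
    [[0,0,0,0],[0,0,0,0],[0,0,0,0],[0,0,0,0],[0,0,0,0],[0,0,0,0]]
  ],
  "jaw": 0
}}

```text
clock: 6.45
tool_pos: [0.5943, 0.2157, 0.1287]
orientation: [-180.0, -0.0, -56.6]
force: [0.7, 0.3, 0.8]
opening: 0.0257
gripper_force: 30.0
```

Run:
```python
from h import *
im=ctrl.snapshot("scene")[:,:,::-1]
cv2.imwrite("pics/crop4.png",cv2.convertScaleAbs(cv2.resize(im[140:260,340:500],None,fx=4,fy=4,interpolation=cv2.INTER_CUBIC),alpha=1.6))
```

```text
(no output)
```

View pics/crop4.png

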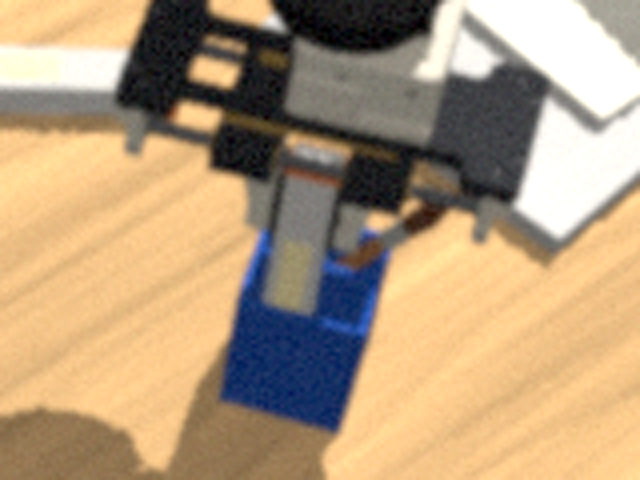

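Opening is 25.7 mm at 30 N: it's gripped across the 26 mm faces, upright, and the pot is in place. Lifting out and carrying it over.

Call:
{"name": "send_rows", "arguments": {
  "increments": [
    [[0,0,0.1,0],[0,0,0.25,0],[0,0,0.45,0],[0,0,0.65,0],[0,0,0.65,0]]
  ]
}}

```text
clock: 7.12
tool_pos: [0.5952, 0.2161, 0.2619]
orientation: [-179.7, -0.0, -56.6]
force: [0.7, -0.0, -2.7]
opening: 0.0256
gripper_force: 30.0
```

Call:
{"name": "send_rows", "arguments": {
  "increments": [
    [[-0.02,-0.2,0,0],[-0.04,-0.5,0,0],[-0.06,-0.8,0,-0.02],[-0.08,-1,0,-0.04],[-0.08,-1,0,-0.04]]
  ]
}}

```text
clock: 7.75
tool_pos: [0.5766, 0.0129, 0.2573]
orientation: [179.9, 0.1, -60.3]
force: [1.2, 0.3, -1.5]
opening: 0.026
gripper_force: 30.0
```

Call:
{"name": "send_rows", "arguments": {
  "increments": [
    [[-0.02,-0.2,0,0],[-0.04,-0.5,0,0],[-0.06,-0.8,0,0],[-0.08,-1,0,0],[-0.085,-1,0,0],[-0.085,-1,0,0],[-0.085,-1,0,0]]
  ]
}}

```text
clock: 8.62
tool_pos: [0.5612, -0.1832, 0.2582]
orientation: [180.0, 0.0, -60.0]
force: [-0.7, -0.6, -2.4]
opening: 0.0259
gripper_force: 30.0
```

Run:
```python
from h import *
print(ctrl.get_obs()["tool_pos"],ctrl.get_obs()["orientation"])
for n,(x,y) in(("scene",(165,190)),("top",(330,190))):
    im=ctrl.snapshot(n)[:,:,::-1].copy(); cv2.imwrite(f"pics/{n}5.png",im)
    cr=cv2.convertScaleAbs(cv2.resize(im[y:y+150,x:x+100],None,fx=4,fy=4,interpolation=cv2.INTER_CUBIC),alpha=1.6)
    globals()[n]=cr
cv2.imwrite("pics/crop5.png",np.hstack([scene,top]))
```

```text
[ 0.56121186 -0.18324531  0.25817601] [ 1.79980091e+02  3.00851879e-02 -5.99539113e+01]
```

View pics/crop5.png

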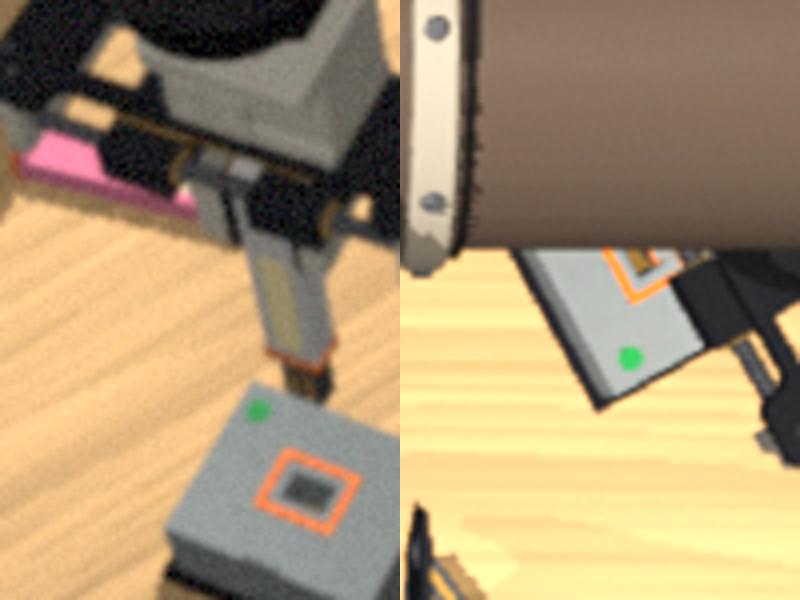

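The scene view shows the wand held upright, shoulder corners at about crop (265, 352)/(325, 368) and plug end at (322, 405), beyond the socket at crop (308, 490). The top camera is blocked by the arm. I'll move closer above the slot, then measure.

Call:
{"name": "send_rows", "arguments": {
  "increments": [
    [[-0.005,-0.04,-0.1,0],[-0.01,-0.075,-0.22,0],[-0.01,-0.075,-0.33,0],[-0.01,-0.075,-0.33,0],[-0.01,-0.075,-0.33,0]]
  ]
}}

```text
clock: 9.35
tool_pos: [0.5598, -0.1992, 0.1936]
orientation: [-180.0, -0.1, -60.0]
force: [0.9, 0.4, -0.8]
opening: 0.0258
gripper_force: 30.0
```

```bash
cat > look.py <<'E'
import sys
from h import *
k=sys.argv[1]; dz=.1237
o=ctrl.get_obs(); p=o["tool_pos"]; yw=o["orientation"][2]+90; print(p,yw,o["force"])
im=ctrl.snapshot("scene")[:,:,::-1].copy(); cv2.imwrite(f"pics/scene{k}.png",im)
x0,y0,w,h,s=200,235,80,75,8
cr=cv2.convertScaleAbs(cv2.resize(im[y0:y0+h,x0:x0+w],None,fx=s,fy=s,interpolation=cv2.INTER_CUBIC),alpha=1.6)
box=lambda hx,hy,z0,z1:np.array([[a*hx,b*hy,z] for z in(z0,z1) for a,b in((1,1),(1,-1),(-1,-1),(-1,1))])
z=p[2]-dz
def draw(P,col):
    q=((proj("scene",T(p[0],p[1],yw,P))-[x0,y0]+.5)*s).astype(int)
    for i in range(4):
        for a,b in((i,(i+1)%4),(i+4,(i+1)%4+4),(i,i+4)): cv2.line(cr,q[a].tolist(),q[b].tolist(),col,1)
draw(box(.01,.006,z,z+.034),(0,255,0)); draw(box(.013,.009,z+.034,z+.1),(255,255,0))
cv2.imwrite(f"pics/crop{k}.png",cr)
E
python3 look.py 6
```

```text
[ 0.55982565 -0.19915236  0.19360458] 30.021176650058187 [ 0.9458673   0.41535681 -0.81424701]
```

View pics/crop6.png

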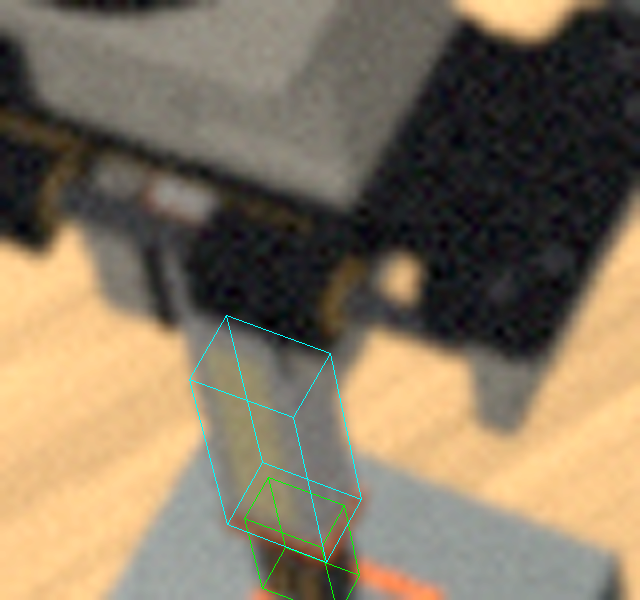

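The overlay of the modelled wand matches the picture to about half a pixel: shoulder front observed (328, 558), predicted (327, 562). So the wand hangs vertical and centred in the tool. Now a finer fit of the orange frame, for the socket in the same camera.

Run:
```python
from h import *
from scipy.optimize import minimize
for n,(x0,y0,x1,y1) in(("scene",(220,295,265,332)),("top",(368,232,412,275))):
    im=cv2.imread(f"pics/{n}0.png").astype(float); g=(im[:,:,2]-im[:,:,0])[y0:y1,x0:x1]; S=8
    # restrict to grey top: everything in box is on the base
    def model(p):
        m=np.zeros(((y1-y0)*S,(x1-x0)*S),np.uint8)
        for (a,b),v in(((p[3],p[4]),1),((p[3]-p[5],p[4]-p[5]),0)):
            P=[[a,b,.05e3],[a,-b,50],[-a,-b,50],[-a,b,50]]
            q=proj(n,T(p[0]/1e3,p[1]/1e3,p[2],np.array(P)/1e3)); q=(q+.5-[x0,y0])*S-.5
            cv2.fillPoly(m,[np.round(q*16).astype(np.int32)],v,shift=4)
        m=cv2.GaussianBlur(m.astype(float),(0,0),S*.6)
        return m.reshape(y1-y0,S,x1-x0,S).mean((1,3))
    def cost(p):
        m=model(p); A=np.c_[m.ravel(),np.ones(m.size)]; s=np.linalg.lstsq(A,g.ravel(),rcond=None)
        return s[1][0]/((g-g.mean())**2).sum()
    best=min((minimize(cost,[561+dx,-196+dy,30,20,16,4],method="Nelder-Mead",options=dict(initial_simplex=np.array([[561+dx,-196+dy,30,20,16,4]]+[list(np.array([561+dx,-196+dy,30,20,16,4])+np.eye(6)[i]*d) for i,d in enumerate((4,4,5,3,3,2))]),maxiter=600)) for dx,dy in((0,0),(3,-3),(-3,2))),key=lambda r:r.fun)
    print(n,best.x.round(2),round(best.fun,3))
```

```text
scene [ 562.25 -196.34   28.74   21.39   17.45    5.09] 0.091
top [ 558.62 -194.57   29.33   20.9    16.9     3.96] 0.093
```

Call:
{"name": "send_rows", "arguments": {
  "increments": [
    [[0.012,0.0145,-0.03,-0.008],[0.012,0.0145,-0.06,-0.008],[0.012,0.0145,-0.085,-0.008],[0.012,0.0145,-0.085,-0.008],[0.012,0.0145,-0.085,-0.008]]
  ]
}}

```text
clock: 10.02
tool_pos: [0.5615, -0.1966, 0.1756]
orientation: [180.0, -0.0, -60.7]
force: [-0.4, 0.9, -2.0]
opening: 0.0261
gripper_force: 30.0
```

Call:
{"name": "send_rows", "arguments": {
  "increments": [
    [[0,0,-0.01,0],[0,0,-0.02,0],[0,0,-0.03,0],[0,0,-0.04,0],[0,0,-0.04,0]]
  ]
}}

```text
clock: 10.65
tool_pos: [0.5614, -0.1965, 0.1673]
orientation: [180.0, 0.0, -60.7]
force: [1.4, 0.1, -2.3]
opening: 0.0257
gripper_force: 30.0
```

Call:
{"name": "send_rows", "arguments": {
  "increments": [
    [[0,0,-0.01,0],[0,0,-0.02,0],[0,0,-0.03,0],[0,0,-0.04,0],[0,0,-0.04,0]]
  ]
}}

```text
clock: 11.28
tool_pos: [0.5614, -0.1966, 0.1593]
orientation: [180.0, 0.0, -60.7]
force: [-0.2, 1.2, -2.1]
opening: 0.026
gripper_force: 30.0
```

Call:
{"name": "send_rows", "arguments": {
  "increments": [
    [[0,0,-0.012,0],[0,0,-0.024,0],[0,0,-0.036,0],[0,0,-0.05,0],[0,0,-0.05,0]]
  ]
}}

```text
clock: 11.9
tool_pos: [0.5613, -0.1966, 0.1492]
orientation: [180.0, 0.0, -60.7]
force: [-0.2, 0.1, -2.8]
opening: 0.0262
gripper_force: 30.0
```

```bash
python3 look.py 7
```

```text
[ 0.56134669 -0.19657439  0.14922085] 29.27759609832178 [-0.19261622  0.13876886 -2.76922559]
```

View pics/crop7.png

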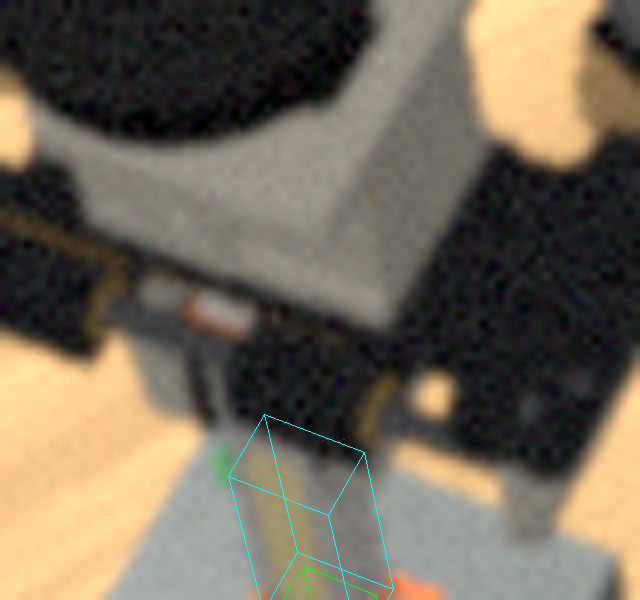

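The plug is in the slot with no contact force. The body follows the model just above the orange frame at crop (390, 585). Pressing home in small steps.

Call:
{"name": "send_rows", "arguments": {
  "increments": [
    [[0,0,-0.01,0],[0,0,-0.02,0],[0,0,-0.03,0],[0,0,-0.03,0]]
  ]
}}

```text
clock: 12.45
tool_pos: [0.5622, -0.1972, 0.1458]
orientation: [-179.9, -0.1, -60.7]
force: [-3.6, 0.4, 11.4]
opening: 0.0258
gripper_force: 30.0
```

Call:
{"name": "send_rows", "arguments": {
  "increments": [
    [[0,0,-0.005,0],[0,0,-0.01,0],[0,0,-0.01,0]]
  ]
}}

```text
clock: 12.82
tool_pos: [0.5623, -0.1972, 0.1442]
orientation: [-179.9, -0.2, -60.7]
force: [-4.0, 1.7, 13.6]
opening: 0.0261
gripper_force: 30.0
```

Call:
{"name": "send_rows", "arguments": {
  "increments": [
    [[0,0,-0.005,0],[0,0,-0.01,0],[0,0,-0.015,0],[0,0,-0.015,0]]
  ]
}}

```text
clock: 13.32
tool_pos: [0.5623, -0.1972, 0.1412]
orientation: [-179.9, -0.2, -60.7]
force: [-4.5, 1.0, 14.6]
opening: 0.0257
gripper_force: 30.0
```

Call:
{"name": "send_rows", "arguments": {
  "increments": [
    [[0,0,-0.005,0],[0,0,-0.01,0],[0,0,-0.01,0]]
  ]
}}

```text
clock: 13.7
tool_pos: [0.5623, -0.1973, 0.1395]
orientation: [-179.9, -0.2, -60.7]
force: [-4.8, 1.4, 15.1]
opening: 0.026
gripper_force: 30.0
```

Call:
{"name": "send_rows", "arguments": {
  "increments": [
    [[0,0,-0.005,0],[0,0,-0.01,0],[0,0,-0.01,0]]
  ]
}}

```text
clock: 14.08
tool_pos: [0.5629, -0.1979, 0.1393]
orientation: [-179.9, -0.3, -60.6]
force: [-8.6, 1.2, 27.2]
opening: 0.0261
gripper_force: 30.0
```

Call:
{"name": "send_rows", "arguments": {
  "increments": [
    [[0,0,-0.005,0],[0,0,-0.005,0],[0,0,-0.005,0]]
  ]
}}

```text
clock: 14.45
tool_pos: [0.5632, -0.1984, 0.1392]
orientation: [-179.9, -0.3, -60.6]
force: [-9.2, 0.2, 31.5]
opening: 0.026
gripper_force: 30.0
```

Motion stopped at TCP z 0.1393 while the force rose from 15 N to 31 N, so the shoulder is down. Release, then retreat upward.

Call:
{"name": "send_rows", "arguments": {
  "increments": [
    [[0,0,0,0],[0,0,0,0],[0,0,0,0],[0,0,0,0],[0,0,0,0]]
  ],
  "jaw": 0.7
}}

```text
clock: 15.08
tool_pos: [0.5614, -0.1965, 0.1333]
orientation: [180.0, 0.0, -60.7]
force: [0.5, -0.8, -0.2]
opening: 0.0612
gripper_force: 0.0
```

Call:
{"name": "send_rows", "arguments": {
  "increments": [
    [[0,0,0.1,0],[0,0,0.3,0],[0,0,0.55,0],[0,0,0.7,0],[0,0,0.7,0]]
  ]
}}

```text
clock: 15.7
tool_pos: [0.5628, -0.1968, 0.2765]
orientation: [-179.8, -0.2, -60.7]
force: [1.1, -0.9, -0.4]
opening: 0.0612
gripper_force: 0.0
```

Call:
{"name": "send_rows", "arguments": {
  "increments": [
    [[-0.2,-0.2,0,0],[-0.5,-0.5,0,0],[-0.7,-0.7,0,0],[-0.9,-0.9,0,0],[-0.9,-0.9,0,0]]
  ]
}}

```text
clock: 16.32
tool_pos: [0.3786, -0.3781, 0.2727]
orientation: [180.0, 0.1, -60.9]
force: [0.5, 0.5, 0.1]
opening: 0.0615
gripper_force: 0.0
```

Run:
```python
from h import *
out=[]
for n in("scene","top"):
    im=ctrl.snapshot(n)[:,:,::-1].copy(); cv2.imwrite(f"pics/{n}8.png",im)
    # expected seated wand
    s=(.5622,-.1963) if n=="scene" else (.5586,-.1946)
    P=np.array([[a*.013,b*.009,z] for z in(.05,.191) for a,b in((1,1),(1,-1),(-1,-1),(-1,1))])
    x0,y0=(190,210) if n=="scene" else (340,200)
    if n=="top": out.append(cv2.resize(im[190:270,120:220],(400,320)))
    cr=cv2.resize(im[y0:y0+150 if n=="scene" else y0+70,x0:x0+100],None,fx=4,fy=4,interpolation=cv2.INTER_CUBIC)
    q=((proj(n,T(*s,29.3,P))-[x0,y0]+.5)*4).astype(int)
    for i in range(4):
        for a,b in((i,(i+1)%4),(i+4,(i+1)%4+4),(i,i+4)): cv2.line(cr,q[a].tolist(),q[b].tolist(),(255,255,0),1)
    out.append(cr)
r=np.vstack(out[1:]); cv2.imwrite("pics/crop8.png",cv2.convertScaleAbs(np.hstack([out[0],r]),alpha=1.5))
```

```text
(no output)
```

View pics/crop8.png

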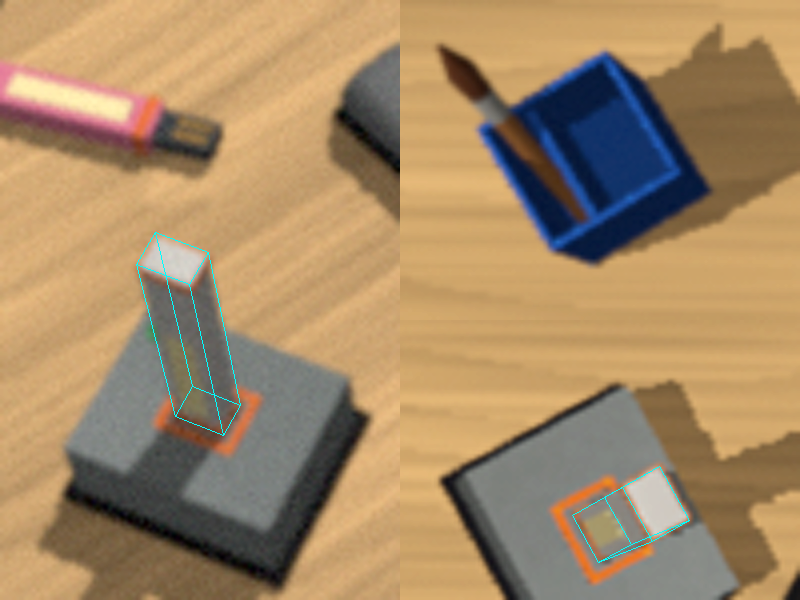

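The final views show the wand seated upright: its outline matches the fully seated model in both cameras, with the base at about scene crop (207, 415). The pot's rim corners are where they were at the start, the brush is still in it, and the arm is clear.

```bash
python3 -c "
from plant import ctrl
print(ctrl.close_job())"
```

```text
the job is handed in; nothing more can be done
None
```

The wand is plugged upright into the lamp base and released; it matches the fully seated position in both cameras and stopped firmly at about 31 N, the pot and brush are where they started, and the job is handed in (no verdict was returned).

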